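Rinse the claw chisel and clip it back into its own rack slot

TASK

Put the three-toothed claw chisel away: first dip its teeth below the rim of the open terracotta rinsing pot, then lay it in the rack slot whose label shows three teeth, teeth at the low end. Push its teeth against the slot's sprung foot plate, without ramming it hard against its end stop, so that the butt drops in front of the steel lip at the high end, and leave the chisel clipped fully home and let go. Do not knock over or shove the pot, and leave the point chisel and the other loose things on the table alone.

Things in the scene. Friction and masses are not known exactly. Their poses are not given: they have to be found in the camera images.
- claw_chisel: Claw chisel, steel bar 200 mm long, about 0.3 kg, lying flat, teeth away from the robot. Origin: mid-length, on the shank's underside; x from teeth (-100 mm) to butt (+100), z up. Shank 14 x 14 mm square from x = -49 to +100 (z 0 to 14): grip it near the origin. Head 34 mm wide, 8 mm thick, from -85 to -49; three teeth 8 mm wide from -100 to -85 (z 3 to 11 mm).
- claw_edge (a point): Middle of the claw chisel's tooth tips: x = -100, y = 0, z = 7 mm in its frame; its axes are the chisel's.
- claw_butt (a point): Centre of the claw chisel's butt face: x = +100, y = 0, z = 7 mm in its frame.
- claw_cradle: Fixed sloping wooden slot of the claw chisel, one of three side by side 85 mm apart on a rack, in changing order; the flat chisel fills its own, the point chisel's is empty too. x points up the slope (30 degrees above level, towards the robot), z out of the slope (leans 30 degrees away from the robot). The chisel is home when its origin and axes coincide with this frame.
- claw_label (a point): Centre of the claw slot's label, a white plate 36 x 60 mm past the slot's high end (x = 133 mm in claw_cradle) with three short dark raised bars side by side. The flat slot's label has one wide bar, the point slot's one slim bar.
- claw_saddles (a point): Origin of claw_cradle again, on the saddle floors. Two wooden U saddles bear the shank's underside at z = 0: at x -42 to -28 and 65 to 85 mm, channel 20 mm wide, walls 6 mm thick and 10 mm high. Between them the board lies 20 mm lower, so fingers have room beside the shank. All in claw_cradle's frame.
- claw_home_edge (a point): Where claw_edge must be at home: x = -100, z = 7 mm in claw_cradle. Here a sprung steel foot plate, 44 mm wide, z -20 to +34 mm, faces up the slope; free, its face is at x = -94 mm, so the chisel only fits if it is pressed back along -x with the chisel held parallel to the slope, its underside over the lip (z above 10 mm).
- claw_home_butt (a point): Where claw_butt must be at home: x = +100, z = 7 mm in claw_cradle. Here stands a fixed steel lip 32 mm wide, face at x = +100, top at z = 8 mm. With the foot pressed back so that the butt is short of x = +100, the chisel is lowered along -z onto the saddles and let go; the spring then holds the butt against the lip.
- claw_foot (a joint): Travel of the claw slot's sprung foot plate (m): 0 free, 0.006 chisel home, 0.011 hard stop. It pushes back with 2 N at first touch plus 0.7 N per mm: 6.2 N at 6 mm, 8.3 N at 9 mm, 9.7 N at the stop; press until it resists with about 8 N. The teeth rub on the plate and can hang a few mm above home: a push of 6 to 8 N down on the shank near its head seats them.
- pot: Open terracotta rinsing pot, loose, 0.5 kg, empty, 60 mm high, outer radius 50 mm at the foot and 55 mm at the rim, wall 4 mm, floor 5 mm thick. Origin: centre of its underside, z up.
- point_chisel: Bystander: the point chisel, a like 200 mm steel bar with 14 mm square shank but a slim pointed end; lies on the table next to the claw chisel (either may be the nearer to the middle). Origin and axes as for the claw chisel. Leave alone.
- whetstone: Bystander: grey block 50 x 150 x 25 mm beyond the chisels' teeth; origin centre of its underside.
- chip: Bystander: white stone chip 50 x 35 x 22 mm on the robot's side of the pot; origin centre of its underside.
- brush: Bystander: dusting brush lying on the robot's side of the rack.
- rasp: Bystander: screwdriver-like scraper with a round handle, lying at the far right of the chisels.
There are look-alikes about, which are no part of the job. What is shaped like the claw_chisel but green or yellow is not meant.

How it is judged:
On the way, in this order (a step that is already met when the one before it is completed fails the run):
1. the claw chisel's teeth are dipped inside the pot, at least 6 mm below its rim (z of claw_edge in the frame of pot below 0.054 m and horizontal distance between claw_edge and pot below 0.047 m), for 0.1 s.
2. the claw chisel lies clipped home in its own slot (distance between claw_edge and claw_home_edge below 0.006 m and distance between claw_butt and claw_home_butt below 0.006 m and z of each of claw_butt, claw_edge in the frame of claw_cradle below 0.011 m), for 0.2 s.
At the end, for the whole second after the job is handed in: The claw chisel rests, released, clipped in the claw slot: edge and butt within 6 mm of claw_home_edge and claw_home_butt, at most 4 mm too high; the pot stands upright within 40 mm of its start, every bystander within 30 mm of its start (all of step 2 and linear speed of claw_chisel below 0.02 m/s and angular speed of claw_chisel below 0.2 rad/s and angle between pot's own z axis and vertical below 0.1 rad and distance of pot from where it was at the start of the episode below 0.04 m and distance of each of point_chisel, whetstone, chip, brush, rasp from where it was at the start of the episode below 0.03 m); the robot touches nothing.
It fails at once if the pot is tipped by more than 30 degrees (angle between pot's own z axis and vertical above 0.52 rad).
It fails at once if the pot or a bystander is shoved away (pot 40 mm, others 30 mm) (distance of pot from where it was at the start of the episode above 0.04 m or distance of any of point_chisel, whetstone, chip, brush, rasp from where it was at the start of the episode above 0.03 m).
It fails at once if the claw slot's foot plate is rammed: its force on the chisel exceeds 40 N (contact force between claw_chisel and claw_foot above 40 N).
It also fails if it takes over 58 s, if anything falls off the work surface, if the arm or the gripper's body presses on something with over 40 N, if the wrist force passes 120 N, or if a joint passes its speed limit or range.

ROBOT

A 6-joint arm with a two-finger parallel gripper is mounted at the origin on the work surface. World frame = base frame: x ahead of the robot, y to its left, z up, the work surface at z = 0. Lengths are in m, angles in rad, forces in N, time in s.
With the tool pointing down it reaches from about 0.425 to 0.95 m from the base axis. Payload 14.7 kg.
Tool frame: the origin (TCP) lies at the very end of the fingers, on their centre line; the grasp point (between the pads) lies 19 mm behind it (env.hold_point_z is the distance from the TCP to the grasp point, in m); z points along the fingers, y is the line along which they close (so a half turn about z gives the same grasp; the last joint's range is limited). The gripper opens to 85 mm and grips with 20 to 120 N. Pads are 22 mm wide; open, the fingers measure 114 mm over their backs; the gripper's body (76 mm by 85 mm) begins 54 mm behind the grasp point. The pads swing forward as they close: fully open they stand 13 mm farther back than shut.
Start: joints at [1.241, 0.48, 1.596, -0, 1.065, -0.047], TCP at [0.181, 0.624, 0.231] pointing down, gripper open.
Joint ranges: [-2.75, 2.75], [-0.82, 2.05], [0.23, 2.67], [-1.56, 4.7], [0.09, 2.69], [-2.92, 2.92]. Speed limits (rad/s): [1.89, 1.89, 2.39, 3.01, 3.01, 3.01].

INTERFACE

Orientations are given as a unit quaternion [w, x, y, z].
In Python, from bench import env gives the robot as it stands. The module is installed in compiled form; this text tells all that it offers.
- The arm moves only by the tool apply_moves, never from a script. Its argument "increments" is a list of rows, each an object of numbers: "dx", "dy", "dz": the shift along the tool's x, y, z each as a share of 20 cm, from -1 to 1; "ax", "ay", "az": the turn, a rotation vector about the tool's x, y, z each as a share of 30 degrees, from -1 to 1; "claw": the closure, from -1 (fully open) to 1 (shut). In form: [{"dx": .., "dy": .., "dz": .., "ax": .., "ay": .., "az": .., "claw": ..}, ...]. A call has 1 to 12 rows; each row is the pose to reach, as a shift and turn from the pose commanded when the call began, along the tool's axes at that moment; what a row does not reach only later rows make up. A row lasts 1/8 s, in which the tool goes at most 62.5 mm and 10.7 degrees, less where a joint would pass 70% of its speed; a pose out of reach is approached as far as the arm can. A call with a number of a shift or a turn outside -1 to 1 is refused whole. A call with a gripper value outside its range is refused whole. The fingers move at their own pace and stop on an object; the grip force is fixed at half the most. Time passes only in rows, so rows that repeat a pose let the fingers close. It gives the time, the measured TCP pose, the force, the opening and the grip force at its end, in the units of the state.
- env.state(): the state, without advancing time (a new reading comes with each control period).
- env.snapshot(name): name is "scene" or "side" or "wrist"; returns a dict with "image" (480x640x3 uint8, blue, green, red), "depth" (480x640 float32, m along the optical axis (not along the pixel's ray), 0 where there is no reading), "K" (3x3 intrinsics, pixels), "origin" and "orientation" of the camera in the world; the wrist camera has in their place "hand_eye" (4x4, takes a point from camera to tool coordinates, whose origin is the TCP and whose axes are the flange's). Camera axes: x right, y up, looking along -z (the intrinsics and any distortion apply to the point x, -y, -z); pixel columns grow to the right and rows downward; lengths in m; the calibration is good to about 2 mm. A picture is of the moment at which its call begins: read the wrist's pose just before it.
- env.finish_job(): hands the job in; it is judged then, once.
The state is a dict: "time_s": time; "joints": joint angles; "qd": joint speeds; "effort": joint torques, N m; "ee_pos": TCP position; "eef_rot": TCP orientation; "force": force on the tool from outside, world axes, zero at the start; "torque": the same for the moment, N m; "width": finger opening in m; "grip_force": force on a finger pad.
Only numpy, scipy, OpenCV 4.12 (cv2) and the standard library are available. Lean on these libraries where they do the work, as an engineer would, in place of code of your own. Each camera call takes 0.05 s, during which the arm holds its last target. There are 200 camera calls.

## Working session

There is one attempt and no reset: what is moved stays moved. The work goes in short steps, Python scripts to look and compute and a tool call to move; the robot and the scene stay as the last step left them, time stands still between calls to the robot, and variables do not carry over. Pictures are saved under pics/ and viewed, at most 10 in all, crops included, and the job is handed in when it is done.

Besides the shell and the picture viewer there is one more tool, called after "Request:" as name(argument=value, ...) on one line, values as JSON. apply_moves: Moves the arm, as the interface text tells. Its arguments: {"type":"object","properties":{"increments":{"type":"array"}},"required":["increments"]}

```bash
mkdir -p pics
cat > h.py <<'E'
import numpy as np, cv2
from scipy.spatial.transform import Rotation as R
from bench import env
def rot(q): return R.from_quat([q[1],q[2],q[3],q[0]])
def snap(name,save=None):
    st=env.state(); s=env.snapshot(name)
    if name=='wrist':
        H=np.array(s['hand_eye']); Rt=rot(st['eef_rot']).as_matrix()
        M=Rt@H[:3,:3]; o=Rt@H[:3,3]+np.array(st['ee_pos'])
    else:
        M=rot(s['orientation']).as_matrix() if np.size(s['orientation'])==4 else np.array(s['orientation']); o=np.array(s['origin'])
    K=np.array(s['K']); d=s['depth']
    v,u=np.mgrid[0:480,0:640]
    P=np.stack([(u-K[0,2])/K[0,0]*d,-(v-K[1,2])/K[1,1]*d,-d],-1)@M.T+o
    P[d==0]=np.nan
    if save: cv2.imwrite('pics/'+save+'.png',s['image']); np.savez('pics/'+save+'.npz',P=P,img=s['image'],K=K,M=M,o=o,d=d)
    return s,P
E
python3 - <<'E'
from h import *
print(env.state(), env.hold_point_z)
for n in ['scene','side']:
    s,P=snap(n,n+'0'); print(n,s['origin'],s['orientation'],s['K'], [k for k in s])
s=np.hstack([cv2.resize(cv2.imread('pics/%s0.png'%n),(640,480)) for n in ['scene']])
E
```

```text
{'time_s': 0.0, 'joints': array([ 1.24140728e+00,  4.80829744e-01,  1.59687293e+00,  2.67184887e-07,
        1.06512924e+00, -4.66023076e-02]), 'qd': array([ 6.64029826e-04,  7.37844177e-04,  3.80124602e-05, -1.13733003e-03,
        8.66856778e-04, -6.01153783e-04]), 'effort': array([ 1.36617349e-03, -9.50657558e+01, -4.30203760e+01,  5.76335310e-05,
        1.19621397e-02,  1.35160303e-04]), 'ee_pos': array([0.18121522, 0.62378687, 0.23067412]), 'eef_rot': array([-1.15917742e-04,  1.40922752e-01,  9.90020401e-01, -6.08691585e-04]), 'force': array([-1.29286277,  1.07716283,  0.6257213 ]), 'torque': array([0.0385634 , 0.01278772, 0.00171758]), 'grip_force': 0.0, 'width': 0.08531949222552226} 0.0187
scene [0.87157026 0.42227972 1.21103747] [0.31875421 0.09754148 0.25485693 0.90770555] [[576.43787613   0.         318.21318271]
 [  0.         576.43787613 240.22783026]
 [  0.           0.           1.        ]] ['image', 'depth', 'K', 'origin', 'orientation']
side [-0.56386774 -1.02823992  1.00892231] [ 0.80217627  0.44165063 -0.18617458 -0.35608563] [[613.53562568   0.         313.77171661]
 [  0.         613.53562568 229.78638242]
 [  0.           0.           1.        ]] ['image', 'depth', 'K', 'origin', 'orientation']
```

View pics/scene0.png

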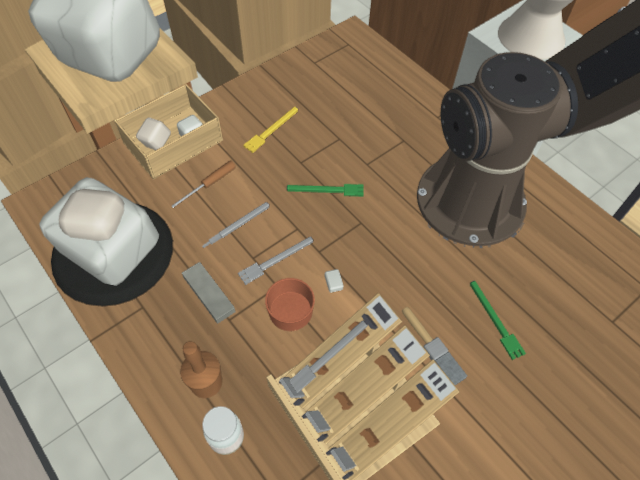

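View pics/side0.png

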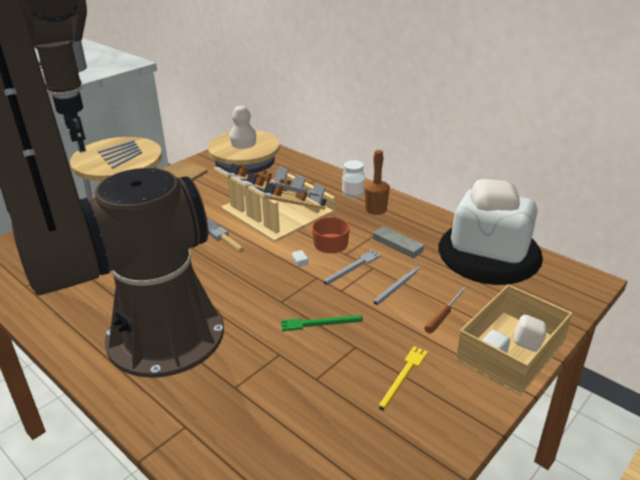

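The scene picture shows the claw chisel from its head at (250,273) to its butt at (311,241), and the pot at (290,303). The three-bar label is at (437,380) and that slot's foot is at (342,458), which makes it the lowest slot in the picture. The flat chisel fills the top slot. Next I'll measure these.

Run:
```python
from h import *
f=np.load('pics/scene0.npz'); P=f['P']; img=f['img']
a=cv2.resize(img[360-80:480,300:480],None,fx=3.0,fy=3.0,interpolation=cv2.INTER_CUBIC)
b=cv2.resize(img[225:335,230:350],None,fx=3.0,fy=3.0,interpolation=cv2.INTER_CUBIC)
c=np.zeros((600,800,3),np.uint8); a=cv2.resize(a,(540,600)); c[:600,:540]=a; b=cv2.resize(b,(260,238)); c[:238,540:]=b
cv2.imwrite('pics/crop0.png',c)
def blob(mask): 
    return mask
g=lambda u,v:np.round(P[v,u],4)
for n,(u,v) in dict(table=(380,160),head=(252,273),mid=(282,256),butt=(308,243),whet=(208,292),chip=(335,281),label=(437,380),lab2=(409,346),lab1=(380,312),board=(395,415)).items(): print(n,g(u,v))
# chisel points: z 6..25mm in region
v,u=np.mgrid[0:480,0:640]
tab=P[...,2]; print('table z',np.nanmedian(tab[150:175,370:390]))
m=(u>232)&(u<322)&(v>232)&(v<288)&(tab>0.005)&(tab<0.03)
n,l,s,ce=cv2.connectedComponentsWithStats(m.astype(np.uint8))
for i in range(1,n):
    if s[i,4]>100:
        Q=P[l==i]; c=Q.mean(0); w,V=np.linalg.eigh(np.cov(Q[:,:2].T)); ax=V[:,1]; t=(Q[:,:2]-c[:2])@ax; q=(Q[:,:2]-c[:2])@V[:,0]
        print('blob',s[i],c,ax,t.min(),t.max(),q.min(),q.max(),np.percentile(Q[:,2],[5,50,95]))
# pot rim
m=(u>255)&(u<325)&(v>265)&(v<340)&(tab>0.055)&(tab<0.07)
Q=P[m]; A=np.c_[2*Q[:,:2],np.ones(len(Q))]; s=np.linalg.lstsq(A,(Q[:,:2]**2).sum(1),rcond=None)[0]
print('pot',s[:2],np.sqrt(s[2]+s[0]**2+s[1]**2),Q[:,2].max(),len(Q), Q[:,:2].min(0),Q[:,:2].max(0))
```

```text
table [ 0.0956 -0.2434 -0.0024]
head [ 0.5724 -0.1685  0.0116]
mid [ 0.4892 -0.1615  0.0118]
butt [ 0.4165 -0.1527  0.0089]
whet [ 0.6826 -0.1852  0.0231]
chip [ 0.4338 -0.0292  0.0145]
label [0.472  0.3048 0.1622]
lab2 [0.4645 0.2225 0.1571]
lab1 [0.4593 0.1335 0.1547]
board [0.5612 0.2965 0.1044]
table z -0.0016732902702929486
blob [238 237  76  48 632] [ 0.51832991 -0.16567316  0.01110461] [-0.99589772  0.09048606] -0.08315452914373876 0.11921331202328023 -0.019485231412851238 0.018222263467681864 [0.00643936 0.01104005 0.01615826]
pot [ 0.55827486 -0.03889651] 0.05260811474237955 0.06410548240318392 286 [ 0.50316011 -0.09416138] [0.61215887 0.01695232]
```

View pics/crop0.png

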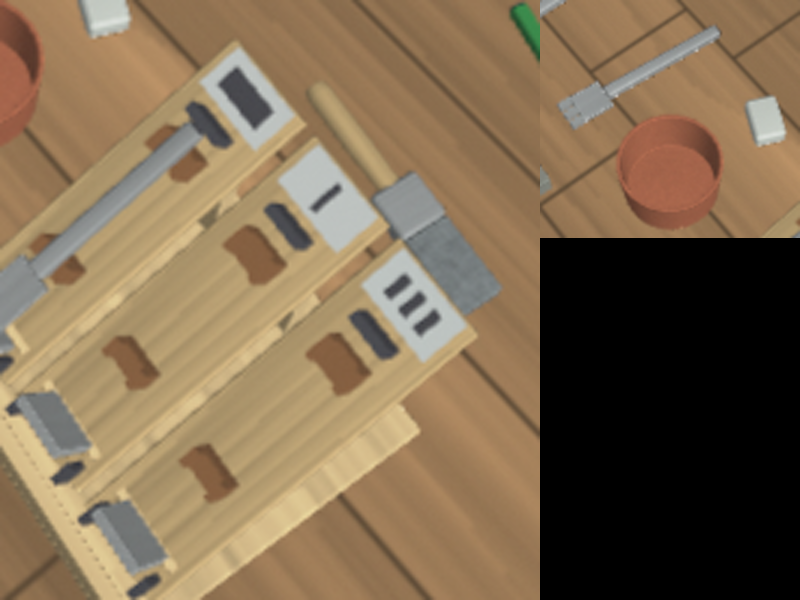

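The lowest slot is confirmed as the three-bar one. The measured sizes agree with the given ones: the chisel is 202 mm long, the pot rim is about 62 mm high, and the label spacing is about 85 mm.

```bash
cat >> h.py <<'E'
def go(pos,Rm,note=''):
    """shift (share of 20cm) and turn (share of 30deg) from the measured pose to pos,Rm"""
    st=env.state(); T=rot(st['eef_rot'])
    d=T.inv().apply(np.array(pos)-st['ee_pos'])/0.2
    r=(T.inv()*R.from_matrix(Rm)).as_rotvec()/np.radians(30)
    print(note,'d',d.round(4),'a',r.round(4),'t',round(st['time_s'],2))
def tool(xh,tilt):
    """tool matrix with x along horizontal dir xh pitched up by tilt, z into the slope"""
    xh=np.array([*xh[:2],0]);xh/=np.linalg.norm(xh); c,s=np.cos(tilt),np.sin(tilt)
    x=c*xh+np.array([0,0,s]); z=s*xh-np.array([0,0,c]); return np.c_[x,np.cross(z,x),z]
E
python3 - <<'E'
from h import *
s,P=snap('wrist','wrist0'); print(np.round(s['hand_eye'],4),s['K'][0,0])
f=np.load('pics/scene0.npz');P=f['P'];u0=(0.0,)
# slot 3 rough frame: row direction from labels
v,u=np.mgrid[0:480,0:640]
print(tool((-.997,.078),np.radians(15)))
go((0.47,0.30,0.36),tool((-.997,.078),0),'rack view')
go((0.506,-.164,0.12),tool((-.996,.09),0),'chisel')
E
```

```text
[[ 1.000e-04  9.649e-01  2.627e-01  6.610e-02]
 [ 1.000e+00 -0.000e+00 -3.000e-04 -6.000e-04]
 [-3.000e-04  2.627e-01 -9.649e-01 -1.432e-01]
 [ 0.000e+00  0.000e+00  0.000e+00  1.000e+00]] 395.2722855944787
[[-0.96298327  0.07799637 -0.25803059]
 [ 0.07533871  0.99695364  0.02018695]
 [ 0.25881905  0.         -0.96592583]]
rack view d [-1.8381 -1.1529 -0.6448] a [-1.700e-03 -2.000e-04 -3.909e-01] t 0.15
chisel d [-2.6583 -3.3294  0.5571] a [-1.700e-03 -2.000e-04 -3.679e-01] t 0.15
```

Request:
apply_moves(increments=[{"dx": -0.3, "dy": -0.15, "dz": -0.2, "az": -0.13, "claw": -1}, {"dx": -0.6, "dy": -0.3, "dz": -0.4, "az": -0.26, "claw": -1}, {"dx": -0.9, "dy": -0.47, "dz": -0.55, "az": -0.39, "claw": -1}, {"dx": -1, "dy": -0.52, "dz": -0.55, "az": -0.39, "claw": -1}])

```text
schema error: expected keys dx, dy, dz, ax, ay, az, claw
```

Run:
```python
from h import *
print(env.state()['ee_pos'])
go((0.53,0.29,0.34),tool((-.997,.078),0),'rack view')
```

```text
[0.18127268 0.62388429 0.23083349]
rack view d [-2.1402 -1.1171 -0.5449] a [-1.700e-03 -2.000e-04 -3.909e-01] t 0.15
```

Request:
apply_moves(increments=[{"dx": -0.3, "dy": -0.15, "dz": -0.2, "ax": 0, "ay": 0, "az": -0.13, "claw": -1}, {"dx": -0.6, "dy": -0.3, "dz": -0.4, "ax": 0, "ay": 0, "az": -0.26, "claw": -1}, {"dx": -0.9, "dy": -0.47, "dz": -0.55, "ax": 0, "ay": 0, "az": -0.39, "claw": -1}, {"dx": -1, "dy": -0.52, "dz": -0.55, "ax": 0, "ay": 0, "az": -0.39, "claw": -1}])

```text
time_s: 0.65
ee_pos: [0.344, 0.4688, 0.3419]
eef_rot: [0.0, 0.038, 0.999, 0.0]
force: [0.8, 0.5, 0.5]
width: 0.0857
grip_force: 0.0
```

Run:
```python
from h import *
print(env.state()['ee_pos'])
go((0.53,0.29,0.34),tool((-.997,.078),0),'rack view')
```

```text
[0.34400442 0.46877958 0.34190634]
rack view d [-0.9959 -0.8198  0.0094] a [0.0016 0.0011 0.0023] t 0.65
```

Request:
apply_moves(increments=[{"dx": -0.25, "dy": -0.2, "dz": 0, "ax": 0, "ay": 0, "az": 0, "claw": -1}, {"dx": -0.5, "dy": -0.4, "dz": 0, "ax": 0, "ay": 0, "az": 0, "claw": -1}, {"dx": -0.75, "dy": -0.6, "dz": 0, "ax": 0, "ay": 0, "az": 0, "claw": -1}, {"dx": -1, "dy": -0.82, "dz": 0, "ax": 0, "ay": 0, "az": 0, "claw": -1}, {"dx": -1, "dy": -0.82, "dz": 0, "ax": 0, "ay": 0, "az": 0, "claw": -1}, {"dx": -1, "dy": -0.82, "dz": 0, "ax": 0, "ay": 0, "az": 0, "claw": -1}, {"dx": -1, "dy": -0.82, "dz": 0, "ax": 0, "ay": 0, "az": 0, "claw": -1}])

```text
time_s: 1.52
ee_pos: [0.5286, 0.2916, 0.3406]
eef_rot: [-0.0, 0.039, 0.999, 0.0]
force: [-0.5, 0.4, 1.9]
width: 0.0853
grip_force: 0.0
```

Run:
```python
from h import *
s,P=snap('wrist','wrist1')
st=env.state(); print(st['ee_pos'],st['qd'].round(3))
cv2.imwrite('pics/wrist1b.png',cv2.resize(s['image'],(800,600),interpolation=cv2.INTER_CUBIC))
```

```text
[0.52853752 0.2917741  0.34071605] [ 0.001 -0.001 -0.003 -0.002 -0.001 -0.003]
```

View pics/wrist1b.png

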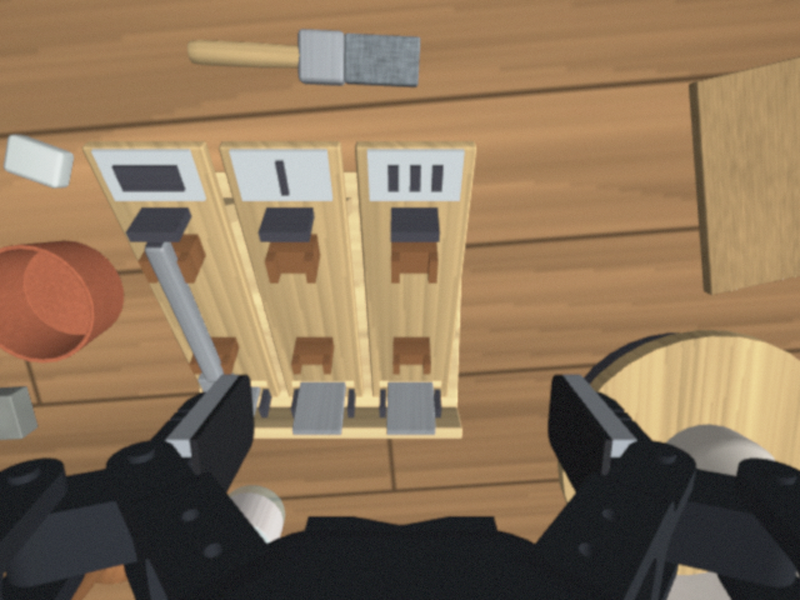

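The wrist picture (800 px scale) shows the claw slot upright: label at (416,175), lip at (414,223), saddles at (414,262) and (411,354), and foot plate at (411,408). Now I'll fit the frame.

Run:
```python
from h import *
f=np.load('pics/wrist1.npz');P=f['P'];img=f['img'].astype(int);hsv=cv2.cvtColor(f['img'],cv2.COLOR_BGR2HSV)
S=lambda a:int(a/1.25)
def reg(u0,v0,u1,v1):
    m=np.zeros((480,640),bool); m[S(v0):S(v1),S(u0):S(u1)]=1; return m
def plane(m):
    Q=P[m];Q=Q[~np.isnan(Q[:,0])];
    for _ in range(3):
        c=Q.mean(0);n=np.linalg.svd(Q-c,full_matrices=False)[2][2];n*=np.sign(n[2]);r=(Q-c)@n;Q=Q[abs(r)<2.5*r.std()+1e-4]
    return c,n,r.std()
for nm,m in dict(board=reg(378,210,388,370)|reg(442,250,456,370)|reg(385,292,440,328),label=reg(372,156,462,195)).items():
    c,n,s=plane(m); print(nm,c.round(4),n.round(4),'tilt',np.degrees(np.arccos(n[2])).round(2),'yaw',np.degrees(np.arctan2(-n[1],n[0])).round(2),s.round(5))
    if nm=='board': cb,nb=c,n
# table
print('table',P[reg(500,150,600,200)][:,2].mean())
yaw=np.arctan2(-nb[1],nb[0]); 
for lab,v in dict(white=(hsv[...,1]<60)&(hsv[...,2]>150)&reg(360,145,475,205),brown=(hsv[...,2]<140)&reg(380,240,450,285),brown2=(hsv[...,2]<150)&reg(380,332,440,375),lip=(img.max(-1)<95)&reg(385,200,448,245),foot=(hsv[...,1]<60)&reg(380,375,440,440)).items():
    Q=P[v]; print(lab,v.sum(),np.nanmean(Q,0).round(4),'pix',np.argwhere(v).mean(0)*1.25)
# slot edges dir using labels centroids of 3 slots
cs=[]
for a in [(95,148,200,203),(225,148,335,203),(360,145,475,205)]:
    m=reg(*a)&(hsv[...,1]<60)&(hsv[...,2]>150); cs.append(np.nanmean(P[m],0))
cs=np.array(cs);print(cs.round(4),np.linalg.norm(np.diff(cs,axis=0),axis=1)); d=cs[2]-cs[0]
ang=np.arctan2(d[0],d[1]);print('row yaw',np.degrees(ang))
# frame: x up slope
th=np.radians(30); ang=ang
xh=np.array([-np.cos(ang),np.sin(ang),0]); x=np.cos(th)*xh+[0,0,.5]; z=-np.sin(th)*xh+[0,0,np.cos(th)]; y=np.cross(z,x)
C=np.c_[x,y,z]; O=cb-C@[0,0,-.02]
L=C.T@(cs[2]-O); print('label in board frame',L)
np.savez('frame.npz',C=C)
# everything in slot: coords rel to label centre x=.133,y=0, board z=-.02
O=cs[2]-C@np.array([.133,0,L[2]]); print('origin guess',O)
X=(P-O)@C; 
m=reg(340,140,480,445)
for x0,x1,zlo,zhi,nm in [(-.05,-.02,-.012,.02,'lowsad'),(.055,.09,-.012,.02,'upsad'),(.092,.114,-.010,.02,'lip'),(-.12,-.08,-.01,.05,'foot'),(.098,.17,-.03,-.005,'lab')]:
    mm=m&(X[...,0]>x0)&(X[...,0]<x1)&(X[...,2]>zlo)&(X[...,2]<zhi)&(abs(X[...,1])<.035); Q=X[mm]
    print(nm,len(Q),np.percentile(Q,[2,50,98],axis=0).round(4).tolist())
```

```text
board [0.5733 0.2988 0.0947] [ 0.4988 -0.0392  0.8658] tilt 30.02 yaw 4.5 0.00054
label [0.4693 0.3053 0.1592] [ 0.4871 -0.0375  0.8726] tilt 29.24 yaw 4.4 0.00143
table nan
white 2631 [0.4687 0.3047 0.1585] pix [173.29532497 414.5381984 ]
brown 631 [0.5207 0.301  0.1482] pix [251.81458003 414.08280507]
brown2 704 [0.6177 0.2933 0.0868] pix [352.0703125  411.00319602]
lip 994 [0.5011 0.3021 0.1581] pix [224.93460765 414.08073441]
foot 1815 [0.6817 0.2882 0.0647] pix [407.98898072 410.11088154]
[[0.4548 0.1363 0.1588]
 [0.4624 0.2203 0.1582]
 [0.4687 0.3047 0.1585]] [0.08430222 0.08467624]
row yaw 4.696842309376056
label in board frame [ 0.12264203  0.00266486 -0.01716507]
origin guess [0.59202333 0.29456986 0.10682505]
lowsad 591 [[-0.0435, -0.0165, -0.0114], [-0.0309, -0.001, -0.0002], [-0.029, 0.0149, 0.0105]]
upsad 1040 [[0.0637, -0.016, -0.0103], [0.0792, -0.0006, 0.0002], [0.0835, 0.015, 0.0108]]
lip 823 [[0.0982, -0.0157, -0.0095], [0.1054, -0.0005, 0.0047], [0.1066, 0.0148, 0.0089]]
foot 1501 [[-0.1136, -0.0281, -0.0093], [-0.0965, -0.001, 0.0125], [-0.0949, 0.0255, 0.0342]]
lab 5306 [[0.1005, -0.0336, -0.0267], [0.1302, 0.0, -0.0174], [0.15, 0.0336, -0.0092]]
```

Request:
apply_moves(increments=[{"dx": 0, "dy": -0.3, "dz": 0, "ax": 0, "ay": 0, "az": 0, "claw": -1}, {"dx": 0, "dy": -0.6, "dz": 0.1, "ax": 0, "ay": 0, "az": 0, "claw": -1}, {"dx": 0, "dy": -0.9, "dz": 0.2, "ax": 0, "ay": 0, "az": 0, "claw": -1}, {"dx": 0, "dy": -1, "dz": 0.2, "ax": 0, "ay": 0, "az": 0, "claw": -1}])

```text
time_s: 2.08
ee_pos: [0.512, 0.0898, 0.2996]
eef_rot: [-0.001, 0.039, 0.999, -0.0]
force: [0.7, -0.1, 0.6]
width: 0.0857
grip_force: 0.0
```

Request:
apply_moves(increments=[{"dx": 0, "dy": -0.3, "dz": 0, "ax": 0, "ay": 0, "az": 0, "claw": -1}, {"dx": 0, "dy": -0.6, "dz": 0.1, "ax": 0, "ay": 0, "az": 0, "claw": -1}, {"dx": 0, "dy": -0.9, "dz": 0.2, "ax": 0, "ay": 0, "az": 0, "claw": -1}, {"dx": 0, "dy": -1, "dz": 0.2, "ax": 0, "ay": 0, "az": 0, "claw": -1}, {"dx": 0, "dy": -1, "dz": 0.2, "ax": 0, "ay": 0, "az": 0, "claw": -1}, {"dx": 0, "dy": -1, "dz": 0.2, "ax": 0, "ay": 0, "az": 0, "claw": -1}, {"dx": 0, "dy": -1, "dz": 0.2, "ax": 0, "ay": 0, "az": 0, "claw": -1}])

```text
time_s: 2.95
ee_pos: [0.4983, -0.1068, 0.261]
eef_rot: [0.0, 0.038, 0.999, 0.0]
force: [0.5, -0.3, -0.1]
width: 0.0856
grip_force: 0.0
```

Run:
```python
from h import *
C=np.load('frame.npz')['C']; O=np.array([0.59202,0.29457,0.10683])+C@[-.0012,-.0006,.0002]; np.savez('frame.npz',C=C,O=O); print('O',O)
s,P=snap('wrist','wrist2'); st=env.state(); print(st['ee_pos'],st['qd'].round(3))
v,u=np.mgrid[0:480,0:640]; z=P[...,2]
m=(v<330)&(z>.005)&(z<.02)&(P[...,0]<.63)&(P[...,1]<-.10)&(P[...,1]>-.30)
n,l,ss,ce=cv2.connectedComponentsWithStats(m.astype(np.uint8))
for i in range(1,n):
    if ss[i,4]>500:
        Q=P[l==i]; c=Q[Q[:,2]>.011][:,:2]; c0=c.mean(0); w,V=np.linalg.eigh(np.cov(c.T)); ax=V[:,1]*-np.sign(V[0,1]); 
        t=(Q[:,:2]-c0)@ax; q=(Q[:,:2]-c0)@[-ax[1],ax[0]]
        k=(t>-.0)&(t<.06)
        print(ss[i],c0,ax,'t',np.percentile(t,[.3,50,99.7]),'q',np.percentile(q,[.5,99.5]),'shank q',np.percentile(q[k],[1,99]),'z',np.percentile(Q[:,2],[5,50,95]))
m=(z>.055)&(z<.068)&(np.hypot(P[...,0]-.558,P[...,1]+.039)<.07)
Q=P[m]; A=np.c_[2*Q[:,:2],np.ones(len(Q))]; q=np.linalg.lstsq(A,(Q[:,:2]**2).sum(1),rcond=None)[0]
print('pot',q[:2],np.sqrt(q[2]+q[0]**2+q[1]**2),np.percentile(Q[:,2],98),len(Q))
```

```text
O [0.59320453 0.2950747  0.10640321]
[ 0.4982838  -0.10689892  0.26089496] [-0.005  0.002 -0.001  0.001  0.001 -0.002]
[ 89   0  34  46 861] [ 0.31946065 -0.28893369] [-0.78300073  0.62202079] t [-0.02233128  0.00021095  0.02136195] q [-0.00597979  0.00826296] shank q [-0.00597764  0.00779747] z [0.00630244 0.01386155 0.01571662]
[ 247  102   34  197 3679] [ 0.50486729 -0.1676325 ] [-0.99629816  0.08596499] t [-0.09474501 -0.01273317  0.10403674] q [-0.0168153  0.0166962] shank q [-0.0067415   0.00711137] z [0.00990211 0.01323732 0.01556567]
pot [ 0.55694586 -0.04161175] 0.05229858457548086 0.061954331273905594 1930
```

View pics/wrist2.png

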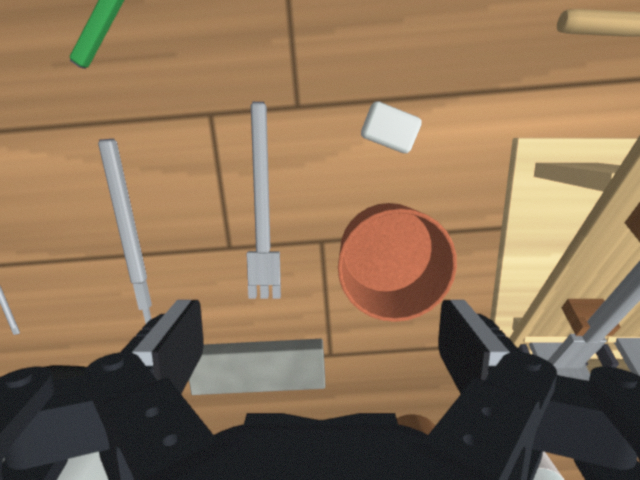

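The claw chisel runs straight from its butt (259,105) to its teeth (264,297). The point chisel is well clear on the left at (125,220), and the pot is at (397,262). There is room for the open fingers.

Run:
```python
from h import *
T=tool((-.9963,.086),0)
go((.502,-.1673,.07),T)
```

```text
d [-0.0414 -0.2997  0.9545] a [0.0001 0.0007 0.0176] t 3.0
```

Request:
apply_moves(increments=[{"dx": -0.04, "dy": -0.2, "dz": 0.25, "ax": 0, "ay": 0, "az": 0.018, "claw": -1}, {"dx": -0.04, "dy": -0.3, "dz": 0.5, "ax": 0, "ay": 0, "az": 0.018, "claw": -1}, {"dx": -0.04, "dy": -0.3, "dz": 0.75, "ax": 0, "ay": 0, "az": 0.018, "claw": -1}, {"dx": -0.04, "dy": -0.3, "dz": 0.95, "ax": 0, "ay": 0, "az": 0.018, "claw": -1}, {"dx": -0.04, "dy": -0.3, "dz": 0.95, "ax": 0, "ay": 0, "az": 0.018, "claw": -1}, {"dx": -0.04, "dy": -0.3, "dz": 0.95, "ax": 0, "ay": 0, "az": 0.018, "claw": -1}])

```text
time_s: 3.75
ee_pos: [0.5022, -0.1684, 0.072]
eef_rot: [0.001, 0.044, 0.999, -0.0]
force: [0.7, 0.3, 0.3]
width: 0.085
grip_force: 0.0
```

Run:
```python
from h import *
T=tool((-.9963,.086),0)
go((.502,-.1673,.005),T)
```

```text
d [0.0018 0.0053 0.3348] a [-0.0007  0.0022 -0.0023] t 3.75
```

Request:
apply_moves(increments=[{"dx": 0, "dy": 0.005, "dz": 0.15, "ax": 0, "ay": 0, "az": 0, "claw": -1}, {"dx": 0, "dy": 0.005, "dz": 0.28, "ax": 0, "ay": 0, "az": 0, "claw": -1}, {"dx": 0, "dy": 0.005, "dz": 0.333, "ax": 0, "ay": 0, "az": 0, "claw": -0.5}, {"dx": 0, "dy": 0.005, "dz": 0.333, "ax": 0, "ay": 0, "az": 0, "claw": 0.4}, {"dx": 0, "dy": 0.005, "dz": 0.333, "ax": 0, "ay": 0, "az": 0, "claw": 1}, {"dx": 0, "dy": 0.005, "dz": 0.333, "ax": 0, "ay": 0, "az": 0, "claw": 1}, {"dx": 0, "dy": 0.005, "dz": 0.333, "ax": 0, "ay": 0, "az": 0, "claw": 1}, {"dx": 0, "dy": 0.005, "dz": 0.333, "ax": 0, "ay": 0, "az": 0, "claw": 1}, {"dx": 0, "dy": 0.005, "dz": 0.333, "ax": 0, "ay": 0, "az": 0, "claw": 1}, {"dx": 0, "dy": 0.005, "dz": 0.333, "ax": 0, "ay": 0, "az": 0, "claw": 1}])

```text
time_s: 5.0
ee_pos: [0.502, -0.1678, 0.0052]
eef_rot: [0.001, 0.044, 0.999, -0.0]
force: [-2.0, 0.6, 13.5]
width: 0.0125
grip_force: 58.7
```

Request:
apply_moves(increments=[{"dx": 0, "dy": 0, "dz": -0.15, "ax": 0, "ay": 0, "az": 0, "claw": 1}, {"dx": 0, "dy": 0, "dz": -0.4, "ax": 0, "ay": 0, "az": 0, "claw": 1}, {"dx": 0, "dy": 0, "dz": -0.6, "ax": 0, "ay": 0, "az": 0, "claw": 1}, {"dx": 0, "dy": 0, "dz": -0.6, "ax": 0, "ay": 0, "az": 0, "claw": 1}])

```text
time_s: 5.5
ee_pos: [0.5032, -0.1682, 0.1273]
eef_rot: [0.003, 0.044, 0.999, -0.001]
force: [-0.1, -0.3, -3.3]
width: 0.0119
grip_force: 60.2
```

```bash
cat >> h.py <<'E'
TIP=np.array([-.098,0,-.002])
def tcp_for_tip(tip,T,off=TIP): return np.array(tip)-T@off
E
python3 - <<'E'
from h import *
f=np.load('frame.npz');C=f['C'];O=f['O']
T=C@np.diag([1,-1,-1]); print(T.round(3),tool((-.9966,.0818),np.pi/6).round(3))
p=np.array([.557,-.0405,0])+[.012,-.001,0]
for z in (.13,.043): t=tcp_for_tip(p+[0,0,z],T); print(t); go(t,T)
for z in (.03,.013,0): t=O+C@[-.002-.004,0,.005+z]; print('slot',t)
print(env.state()['force'])
E
```

```text
[[-0.863  0.082 -0.498]
 [ 0.071  0.997  0.041]
 [ 0.5   -0.    -0.866]] [[-0.863  0.082 -0.498]
 [ 0.071  0.997  0.041]
 [ 0.5    0.    -0.866]]
[ 0.48341787 -0.03446862  0.17726795]
 d [ 0.1559  0.657  -0.2519] a [-1.0000e-04  1.0103e+00 -1.2100e-02] t 5.5
[ 0.48341787 -0.03446862  0.09026795]
 d [0.1582 0.6577 0.1831] a [-1.0000e-04  1.0103e+00 -1.2100e-02] t 5.5
slot [0.61582447 0.29321626 0.13371409]
slot [0.60735302 0.29391227 0.11899166]
slot [0.60087484 0.29444451 0.10773333]
[-0.13109072 -0.31807439 -3.34465061]
```

Request:
apply_moves(increments=[{"dx": 0, "dy": 0.05, "dz": -0.25, "ax": 0, "ay": 0.3, "az": 0, "claw": 1}, {"dx": 0.05, "dy": 0.2, "dz": -0.25, "ax": 0, "ay": 0.65, "az": -0.012, "claw": 1}, {"dx": 0.155, "dy": 0.45, "dz": -0.25, "ax": 0, "ay": 1, "az": -0.012, "claw": 1}, {"dx": 0.155, "dy": 0.66, "dz": -0.25, "ax": 0, "ay": 1, "az": -0.012, "claw": 1}, {"dx": 0.155, "dy": 0.66, "dz": -0.25, "ax": 0, "ay": 1, "az": -0.012, "claw": 1}, {"dx": 0.155, "dy": 0.66, "dz": -0.25, "ax": 0, "ay": 1, "az": -0.012, "claw": 1}, {"dx": 0.155, "dy": 0.66, "dz": -0.25, "ax": 0, "ay": 1, "az": -0.012, "claw": 1}])

```text
time_s: 6.38
ee_pos: [0.4819, -0.0342, 0.174]
eef_rot: [-0.258, 0.04, 0.965, 0.011]
force: [-0.4, -0.8, -2.6]
width: 0.0123
grip_force: 60.2
```

Run:
```python
from h import *
f=np.load('frame.npz');C=f['C'];T=C@np.diag([1,-1,-1])
st=env.state();print(st['ee_pos'],rot(st['eef_rot']).as_matrix().round(3).tolist())
a,P=snap('scene','scene3');b,_=snap('wrist','wrist3')
c=np.zeros((480,800,3),np.uint8); c[:,:480]=cv2.resize(a['image'][200:360,210:370],(480,480)); c[:240,480:]=cv2.resize(b['image'],(320,240)); cv2.imwrite('pics/c3.png',c)
# chisel points in the tool frame
Tm=rot(st['eef_rot']).as_matrix(); 
for nm,f in(('scene',P),('wrist',_)):
    X=(f-st['ee_pos'])@Tm
    m=(abs(X[...,1])<.03)&(abs(X[...,2])<.025)&(X[...,0]<-.03)&(X[...,0]>-.13); Q=X[m]
    print(nm,m.sum(), Q.size and np.percentile(Q,[1,50,99],axis=0).round(4).tolist())
    m=(abs(X[...,1])<.02)&(abs(X[...,2])<.025)&(X[...,0]>.03)&(X[...,0]<.13); Q=X[m]
    print(nm,'butt',m.sum(), Q.size and np.percentile(Q,[1,50,99],axis=0).round(4).tolist())
p=np.array([.557,-.0405,.043])+[.012,-.001,0]
go(tcp_for_tip(p,T),T,'dip')
```

```text
[ 0.48192921 -0.03418054  0.17401676] [[-0.863, 0.083, -0.498], [0.071, 0.997, 0.043], [0.5, 0.001, -0.866]]
scene 437 [[-0.0979, -0.0151, -0.0096], [-0.0682, 0.003, -0.0043], [-0.032, 0.0191, 0.0034]]
scene butt 273 [[0.031, -0.0051, -0.0124], [0.0668, 0.0044, -0.0066], [0.1015, 0.0094, 0.0054]]
wrist 1260 [[-0.0472, -0.0113, -0.0105], [-0.0384, -0.0004, -0.009], [-0.0302, 0.0102, 0.0008]]
wrist butt 9499 [[0.0308, -0.0075, -0.0109], [0.0697, -0.0008, -0.0093], [0.1018, 0.0062, -0.0063]]
dip d [-0.2158 -0.0019  0.3601] a [ 0.0037  0.0009 -0.0006] t 6.47
```

View pics/c3.png

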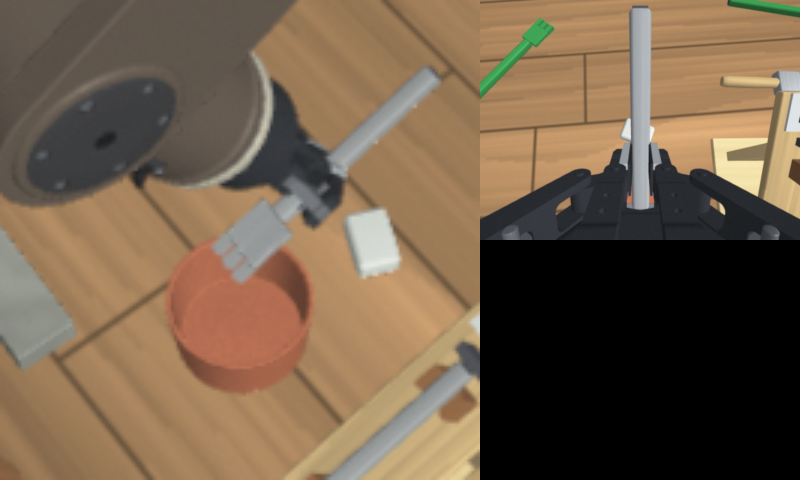

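The picture shows the chisel square in the hand, teeth above the pot opening. The in-hand offsets agree with what I assumed (underside +5 mm, butt at +102 mm). I'll dip now.

Request:
apply_moves(increments=[{"dx": -0.07, "dy": 0, "dz": 0.12, "ax": 0, "ay": 0, "az": 0, "claw": 1}, {"dx": -0.14, "dy": 0, "dz": 0.24, "ax": 0, "ay": 0, "az": 0, "claw": 1}, {"dx": -0.215, "dy": 0, "dz": 0.36, "ax": 0, "ay": 0, "az": 0, "claw": 1}, {"dx": -0.215, "dy": 0, "dz": 0.36, "ax": 0, "ay": 0, "az": 0, "claw": 1}, {"dx": -0.215, "dy": 0, "dz": 0.36, "ax": 0, "ay": 0, "az": 0, "claw": 1}, {"dx": -0.215, "dy": 0, "dz": 0.36, "ax": 0, "ay": 0, "az": 0, "claw": 1}, {"dx": -0.215, "dy": 0, "dz": 0.36, "ax": 0, "ay": 0, "az": 0, "claw": 1}, {"dx": -0.215, "dy": 0, "dz": 0.36, "ax": 0, "ay": 0, "az": 0, "claw": 1}])

```text
time_s: 7.48
ee_pos: [0.4836, -0.0333, 0.0907]
eef_rot: [-0.258, 0.039, 0.965, 0.011]
force: [-0.5, 0.3, -3.1]
width: 0.0119
grip_force: 60.1
```

Run:
```python
from h import *
st=env.state();Tm=rot(st['eef_rot']).as_matrix(); print('tip',st['ee_pos']+Tm@TIP,st['force'])
s,P=snap('scene','scene4');X=(P-st['ee_pos'])@Tm
m=(abs(X[...,1])<.03)&(abs(X[...,2])<.015)&(X[...,0]<-.06)&(X[...,0]>-.12); print(np.percentile(X[m],[1,99],axis=0),np.nanpercentile(P[m],[1,99],axis=0))
```

```text
tip [ 0.56921229 -0.04022356  0.04345184] [-0.51482719  0.2630406  -3.06303384]
[[-0.09820797 -0.0154548  -0.00886241]
 [-0.06064069  0.01904307  0.00716944]] [[ 0.53770906 -0.05464984  0.03891994]
 [ 0.57027268 -0.01996276  0.06554409]]
```

Request:
apply_moves(increments=[{"dx": 0.12, "dy": 0, "dz": -0.21, "ax": 0, "ay": 0, "az": 0, "claw": 1}, {"dx": 0.25, "dy": 0, "dz": -0.43, "ax": 0, "ay": 0, "az": 0, "claw": 1}, {"dx": 0.35, "dy": 0, "dz": -0.65, "ax": 0, "ay": 0, "az": 0, "claw": 1}, {"dx": 0.35, "dy": 0.25, "dz": -0.85, "ax": 0, "ay": 0, "az": 0, "claw": 1}, {"dx": 0.35, "dy": 0.55, "dz": -0.95, "ax": 0, "ay": 0, "az": 0, "claw": 1}, {"dx": 0.35, "dy": 0.85, "dz": -0.95, "ax": 0, "ay": 0, "az": 0, "claw": 1}, {"dx": 0.35, "dy": 0.85, "dz": -0.95, "ax": 0, "ay": 0, "az": 0, "claw": 1}])

```text
time_s: 8.4
ee_pos: [0.5313, 0.1369, 0.2901]
eef_rot: [-0.258, 0.037, 0.965, 0.011]
force: [0.2, -1.7, -2.6]
width: 0.012
grip_force: 60.2
```

Run:
```python
from h import *
f=np.load('frame.npz');C=f['C'];O=f['O'];T=C@np.diag([1,-1,-1])
print(env.state()['ee_pos'],env.state()['force'])
for z in (.12,.08): t=O+C@[.008,0,.005+z]; print(t);go(t,T)
```

```text
[0.53134627 0.13690147 0.29008247] [ 0.18188437 -1.69392772 -2.59591199]
[0.64858972 0.29052428 0.21865638]
 d [-0.6341  0.8104  0.049 ] a [0.0006 0.0005 0.0095] t 8.4
[0.62865688 0.29216195 0.18401536]
 d [-0.634   0.8103  0.249 ] a [0.0006 0.0005 0.0095] t 8.4
```

Request:
apply_moves(increments=[{"dx": -0.15, "dy": 0.25, "dz": 0, "ax": 0, "ay": 0, "az": 0, "claw": 1}, {"dx": -0.3, "dy": 0.5, "dz": 0, "ax": 0, "ay": 0, "az": 0.01, "claw": 1}, {"dx": -0.5, "dy": 0.7, "dz": 0.05, "ax": 0, "ay": 0, "az": 0.01, "claw": 1}, {"dx": -0.63, "dy": 0.81, "dz": 0.1, "ax": 0, "ay": 0, "az": 0.01, "claw": 1}, {"dx": -0.634, "dy": 0.81, "dz": 0.249, "ax": 0, "ay": 0, "az": 0.01, "claw": 1}, {"dx": -0.634, "dy": 0.81, "dz": 0.249, "ax": 0, "ay": 0, "az": 0.01, "claw": 1}, {"dx": -0.634, "dy": 0.81, "dz": 0.249, "ax": 0, "ay": 0, "az": 0.01, "claw": 1}, {"dx": -0.634, "dy": 0.81, "dz": 0.249, "ax": 0, "ay": 0, "az": 0.01, "claw": 1}])

```text
time_s: 9.4
ee_pos: [0.6304, 0.2873, 0.1854]
eef_rot: [-0.258, 0.042, 0.965, 0.011]
force: [-0.4, -0.1, -3.4]
width: 0.012
grip_force: 60.2
```

Run:
```python
from h import *
f=np.load('frame.npz');C=f['C'];O=f['O'];T=C@np.diag([1,-1,-1])
st=env.state();print('tcp in cradle',C.T@(st['ee_pos']-O),'force cradle',C.T@st['force'],st['qd'].round(3))
Rt=rot(st['eef_rot']).as_matrix()
w,P=snap('wrist','wrist5'); s,Ps=snap('scene','scene5')
X=(P-st['ee_pos'])@Rt
for a,b in((.03,.06),(.06,.09),(.09,.1)):
    m=(abs(X[...,1])<.012)&(X[...,2]>-.02)&(X[...,2]<.01)&(X[...,0]>a)&(X[...,0]<b)
    print(a,np.percentile(X[m],[1,50,99],axis=0)[:,1:].round(4).tolist(),m.sum())
Y=(P-O)@C   # lip/label seen again by the wrist
for x0,x1,zlo,zhi,nm in [(.055,.09,-.012,.02,'upsad'),(.095,.114,-.010,.02,'lip')]:
    m=(Y[...,0]>x0)&(Y[...,0]<x1)&(Y[...,2]>zlo)&(Y[...,2]<zhi)&(abs(Y[...,1])<.03)
    if m.sum()>20: print(nm,m.sum(),np.percentile(Y[m],[2,50,98],axis=0).round(4).tolist())
c=np.zeros((480,800,3),np.uint8); c[:,:480]=cv2.resize(s['image'][320:480,320:480],(480,480)); c[:240,480:]=cv2.resize(w['image'],(320,240)); cv2.imwrite('pics/c5.png',c)
for z in (.03,.014): go(O+C@[.008,0,.005+z],T)
```

```text
tcp in cradle [0.00682403 0.00466232 0.08724483] force cradle [-1.32127126  0.13956557 -3.16196966] [ 0.003 -0.     0.004  0.001 -0.005  0.001]
0.03 [[-0.0075, -0.0107], [-0.0008, -0.0091], [0.0061, -0.0062]] 3469
0.06 [[-0.0075, -0.0108], [-0.0008, -0.0091], [0.0061, -0.0062]] 4181
0.09 [[-0.0077, -0.0109], [-0.0008, -0.0091], [0.0061, -0.0061]] 1557
upsad 660 [[0.0642, -0.0155, -0.0011], [0.0741, -0.0112, 0.0092], [0.0837, -0.0073, 0.0112]]
lip 354 [[0.0989, -0.0155, -0.0065], [0.1022, -0.0112, 0.0076], [0.1067, -0.0066, 0.0092]]
 d [0.0061 0.0224 0.2586] a [ 0.0041  0.003  -0.0088] t 9.5
 d [0.0063 0.0222 0.3386] a [ 0.0041  0.003  -0.0088] t 9.5
```

View pics/c5.png

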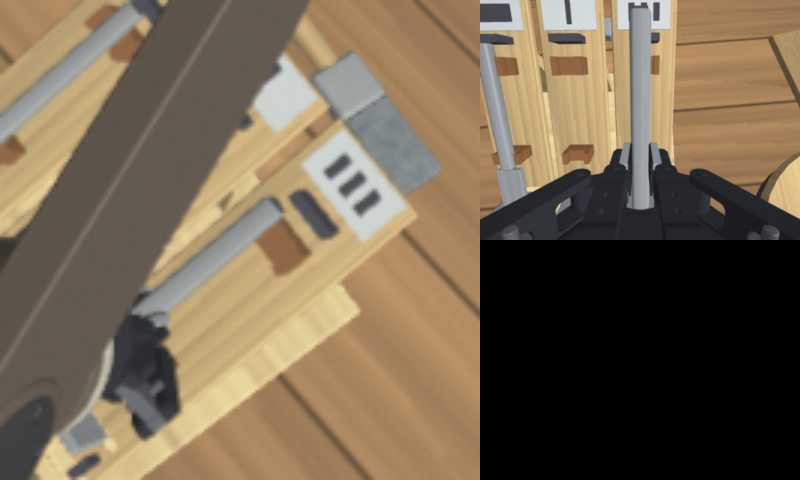

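The scene shows the chisel over its slot with the butt just above the lip. The pose is 4.7 mm to one side, so I'm correcting it while going down.

Request:
apply_moves(increments=[{"dx": 0.006, "dy": 0.022, "dz": 0.05, "ax": 0.004, "ay": 0.003, "az": -0.009, "claw": 1}, {"dx": 0.006, "dy": 0.022, "dz": 0.15, "ax": 0.004, "ay": 0.003, "az": -0.009, "claw": 1}, {"dx": 0.006, "dy": 0.022, "dz": 0.258, "ax": 0.004, "ay": 0.003, "az": -0.009, "claw": 1}, {"dx": 0.006, "dy": 0.022, "dz": 0.258, "ax": 0.004, "ay": 0.003, "az": -0.009, "claw": 1}, {"dx": 0.006, "dy": 0.022, "dz": 0.258, "ax": 0.004, "ay": 0.003, "az": -0.009, "claw": 1}, {"dx": 0.006, "dy": 0.022, "dz": 0.258, "ax": 0.004, "ay": 0.003, "az": -0.009, "claw": 1}])

```text
time_s: 10.25
ee_pos: [0.6038, 0.2945, 0.1404]
eef_rot: [-0.259, 0.039, 0.965, 0.011]
force: [0.5, 0.3, -2.7]
width: 0.0116
grip_force: 60.2
```

```bash
cat >> h.py <<'E'
def cr():
    f=np.load('frame.npz');C=f['C'];O=f['O'];st=env.state()
    print('t',round(st['time_s'],2),'tcp in cradle mm',(C.T@(st['ee_pos']-O)*1e3).round(1),'force cradle',(C.T@st['force']).round(1),'w',st['width'])
    return C,O,C@np.diag([1,-1,-1])
E
python3 - <<'E'
from h import *
C,O,T=cr()
go(O+C@[.008,0,.005+.014],T)
E
```

```text
t 10.25 tcp in cradle mm [ 7.8 -0.3 34.8] force cradle [-1.8 -0.3 -2.1] w 0.011633550886786562
 d [ 0.001  -0.0015  0.079 ] a [-0.0003 -0.0004  0.0009] t 10.25
```

Request:
apply_moves(increments=[{"dx": 0, "dy": -0.001, "dz": 0.04, "ax": 0, "ay": 0, "az": 0, "claw": 1}, {"dx": 0, "dy": -0.001, "dz": 0.08, "ax": 0, "ay": 0, "az": 0, "claw": 1}, {"dx": 0, "dy": -0.001, "dz": 0.08, "ax": 0, "ay": 0, "az": 0, "claw": 1}, {"dx": -0.02, "dy": -0.001, "dz": 0.08, "ax": 0, "ay": 0, "az": 0, "claw": 1}, {"dx": -0.03, "dy": -0.001, "dz": 0.08, "ax": 0, "ay": 0, "az": 0, "claw": 1}, {"dx": -0.04, "dy": -0.001, "dz": 0.08, "ax": 0, "ay": 0, "az": 0, "claw": 1}, {"dx": -0.04, "dy": -0.001, "dz": 0.08, "ax": 0, "ay": 0, "az": 0, "claw": 1}, {"dx": -0.04, "dy": -0.001, "dz": 0.08, "ax": 0, "ay": 0, "az": 0, "claw": 1}])

```text
time_s: 11.25
ee_pos: [0.6018, 0.2942, 0.1219]
eef_rot: [-0.26, 0.039, 0.965, 0.01]
force: [-3.1, -0.2, -0.8]
width: 0.0118
grip_force: 60.3
```

```bash
python3 -c "
from h import *
cr()"
```

```text
t 11.25 tcp in cradle mm [ 0.2  0.2 17.7] force cradle [ 2.2  0.4 -2.2] w 0.011845962255177023
```

Request:
apply_moves(increments=[{"dx": -0.008, "dy": 0, "dz": 0, "ax": 0, "ay": 0, "az": 0, "claw": 1}, {"dx": -0.016, "dy": 0, "dz": 0, "ax": 0, "ay": 0, "az": 0, "claw": 1}, {"dx": -0.026, "dy": 0, "dz": 0, "ax": 0, "ay": 0, "az": 0, "claw": 1}, {"dx": -0.026, "dy": 0, "dz": 0, "ax": 0, "ay": 0, "az": 0, "claw": 1}, {"dx": -0.026, "dy": 0, "dz": 0, "ax": 0, "ay": 0, "az": 0, "claw": 1}, {"dx": -0.026, "dy": 0, "dz": 0, "ax": 0, "ay": 0, "az": 0, "claw": 1}])

```text
time_s: 12.0
ee_pos: [0.6062, 0.2939, 0.1192]
eef_rot: [-0.26, 0.039, 0.965, 0.01]
force: [-5.9, -0.0, 1.7]
width: 0.0117
grip_force: 60.4
```

```bash
python3 -c "
from h import *
cr()
st=env.state();Rt=rot(st['eef_rot']).as_matrix();w,P=snap('wrist');X=(P-st['ee_pos'])@Rt
m=(abs(X[...,1])<.012)&(X[...,2]>-.02)&(X[...,2]<.01)&(X[...,0]>.03)&(X[...,0]<.14)
print(np.percentile(X[m],[1,50,99,99.8],axis=0).round(4).tolist())
cr()"
```

```text
t 12.0 tcp in cradle mm [-4.9  0.1 17.7] force cradle [ 5.9  0.5 -1.4] w 0.011678442068041481
[[0.031, -0.0114, -0.0105], [0.0728, -0.0008, -0.0087], [0.1093, 0.0114, 0.0099], [0.1102, 0.0119, 0.01]]
t 12.05 tcp in cradle mm [-4.9  0.1 17.7] force cradle [ 5.5  1.4 -1.6] w 0.011672617478671122
```

Request:
apply_moves(increments=[{"dx": -0.005, "dy": 0, "dz": 0, "ax": 0, "ay": 0, "az": 0, "claw": 1}, {"dx": -0.005, "dy": 0, "dz": 0, "ax": 0, "ay": 0, "az": 0, "claw": 1}, {"dx": -0.005, "dy": 0, "dz": 0.015, "ax": 0, "ay": 0, "az": 0, "claw": 1}, {"dx": -0.005, "dy": 0, "dz": 0.03, "ax": 0, "ay": 0, "az": 0, "claw": 1}, {"dx": -0.005, "dy": 0, "dz": 0.03, "ax": 0, "ay": 0, "az": 0, "claw": 1}, {"dx": -0.005, "dy": 0, "dz": 0.03, "ax": 0, "ay": 0, "az": 0, "claw": 1}])

```text
time_s: 12.8
ee_pos: [0.6044, 0.2941, 0.1137]
eef_rot: [-0.259, 0.039, 0.965, 0.01]
force: [-4.7, -0.6, 4.6]
width: 0.0117
grip_force: 60.8
```

```bash
python3 -c "
from h import *
cr()"
```

```text
t 12.8 tcp in cradle mm [-6.1  0.1 11.9] force cradle [6.3 1.  1.6] w 0.011731806600029687
```

Request:
apply_moves(increments=[{"dx": 0, "dy": 0, "dz": 0.01, "ax": 0, "ay": 0, "az": 0, "claw": 1}, {"dx": 0, "dy": 0, "dz": 0.02, "ax": 0, "ay": 0, "az": 0, "claw": 1}, {"dx": 0, "dy": 0, "dz": 0.03, "ax": 0, "ay": 0, "az": 0, "claw": 1}, {"dx": 0, "dy": 0, "dz": 0.03, "ax": 0, "ay": 0, "az": 0, "claw": 1}, {"dx": 0, "dy": 0, "dz": 0.03, "ax": 0, "ay": 0, "az": 0, "claw": 1}])

```text
time_s: 13.42
ee_pos: [0.6013, 0.2943, 0.1084]
eef_rot: [-0.259, 0.039, 0.965, 0.01]
force: [-5.2, 0.7, 3.4]
width: 0.0119
grip_force: 60.7
```

```bash
python3 -c "
from h import *
cr()"
```

```text
t 13.43 tcp in cradle mm [-6.1  0.1  5.8] force cradle [ 6.2 -0.3  0.3] w 0.011865635907979516
```

Request:
apply_moves(increments=[{"dx": 0, "dy": 0, "dz": 0.004, "ax": 0, "ay": 0, "az": 0, "claw": 1}, {"dx": 0, "dy": 0, "dz": 0.008, "ax": 0, "ay": 0, "az": 0, "claw": 1}, {"dx": 0, "dy": 0, "dz": 0.008, "ax": 0, "ay": 0, "az": 0, "claw": 1}, {"dx": 0, "dy": 0, "dz": 0.008, "ax": 0, "ay": 0, "az": 0, "claw": 1}])

```text
time_s: 13.92
ee_pos: [0.6009, 0.2943, 0.1073]
eef_rot: [-0.259, 0.039, 0.965, 0.01]
force: [-2.8, -0.3, 7.0]
width: 0.012
grip_force: 61.1
```

```bash
python3 -c "
from h import *
cr()"
```

```text
t 13.93 tcp in cradle mm [-6.2  0.1  4.6] force cradle [5.9 0.5 4.6] w 0.011994994811826556
```

Request:
apply_moves(increments=[{"dx": 0, "dy": 0, "dz": 0, "ax": 0, "ay": 0, "az": 0, "claw": 0.5}, {"dx": 0, "dy": 0, "dz": 0, "ax": 0, "ay": 0, "az": 0, "claw": 0}, {"dx": 0, "dy": 0, "dz": 0, "ax": 0, "ay": 0, "az": 0, "claw": 0}, {"dx": 0, "dy": 0, "dz": 0, "ax": 0, "ay": 0, "az": 0, "claw": 0}])

```text
time_s: 14.42
ee_pos: [0.6006, 0.2943, 0.1068]
eef_rot: [-0.259, 0.039, 0.965, 0.01]
force: [0.3, 0.2, -0.4]
width: 0.0425
grip_force: 0.0
```

Request:
apply_moves(increments=[{"dx": 0, "dy": 0, "dz": -0.1, "ax": 0, "ay": 0, "az": 0, "claw": 0}, {"dx": 0, "dy": 0, "dz": -0.3, "ax": 0, "ay": 0, "az": 0, "claw": 0}, {"dx": 0, "dy": 0, "dz": -0.5, "ax": 0, "ay": 0, "az": 0, "claw": 0}, {"dx": 0, "dy": 0, "dz": -0.6, "ax": 0, "ay": 0, "az": 0, "claw": 0}, {"dx": 0, "dy": 0, "dz": -0.6, "ax": 0, "ay": 0, "az": 0, "claw": 0}, {"dx": 0, "dy": 0, "dz": -0.6, "ax": 0, "ay": 0, "az": 0, "claw": 0}])

```text
time_s: 15.18
ee_pos: [0.6597, 0.2895, 0.2097]
eef_rot: [-0.26, 0.039, 0.965, 0.01]
force: [-0.4, 0.2, 0.1]
width: 0.0427
grip_force: 0.0
```

Run:
```python
from h import *
C,O,T=cr()
w,P=snap('wrist','wrist6'); s,Ps=snap('scene','scene6')
for nm,p in(('wrist',P),('scene',Ps)):
    Y=(p-O)@C
    for a,b in((-.12,-.085),(-.085,-.05),(-.045,-.02),(-.02,.02),(.02,.06),(.065,.085),(.09,.12)):
        m=(abs(Y[...,1])<.006)&(Y[...,2]>-.015)&(Y[...,2]<.06)&(Y[...,0]>a)&(Y[...,0]<b); 
        if m.sum()>15: print(nm,a,m.sum(),'x',np.percentile(Y[m][:,0],[2,98]).round(4),'z',np.percentile(Y[m][:,2],[10,50,90]).round(4))
c=np.zeros((480,800,3),np.uint8); c[:,:480]=cv2.resize(s['image'][320:480,320:480],(480,480)); c[:240,480:]=cv2.resize(w['image'],(320,240)); cv2.imwrite('pics/c6.png',c)
```

```text
t 15.18 tcp in cradle mm [-6.200e+00  1.000e-01  1.228e+02] force cradle [ 0.4 -0.2 -0.1] w 0.04272231436718895
wrist -0.12 797 x [-0.1075 -0.0863] z [0.0074 0.0181 0.0337]
wrist -0.085 760 x [-0.0842 -0.0507] z [0.0104 0.0112 0.012 ]
wrist -0.045 621 x [-0.0443 -0.0205] z [0.013  0.0139 0.0149]
wrist -0.02 1063 x [-0.0191  0.019 ] z [0.0129 0.0138 0.0147]
wrist 0.02 1230 x [0.0209 0.0593] z [0.0126 0.0137 0.0146]
wrist 0.065 666 x [0.0653 0.0848] z [0.0125 0.0136 0.0147]
wrist 0.09 563 x [0.0905 0.1064] z [0.0072 0.0111 0.014 ]
scene -0.045 80 x [-0.0438 -0.0203] z [0.0094 0.0124 0.0151]
scene -0.02 137 x [-0.0194  0.0194] z [0.0102 0.0122 0.0147]
scene 0.02 138 x [0.021  0.0589] z [0.0092 0.0117 0.0138]
scene 0.065 68 x [0.0659 0.0842] z [0.0098 0.0117 0.0142]
scene 0.09 73 x [0.0913 0.1066] z [-0.0056  0.0066  0.0123]
```

View pics/c6.png

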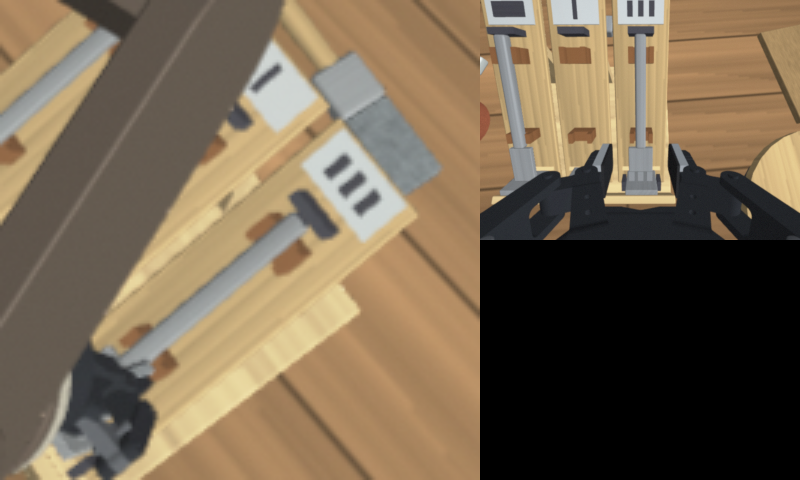

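The picture shows the chisel in the three-bar slot with its butt against the lip. Its top is level at z = 13.6–13.9 mm, against 14 mm expected. Before handing in, I'll check its position along the slot and whether the pot moved.

Run:
```python
from h import *
f=np.load('frame.npz');C,O=f['C'],f['O'];P=np.load('pics/wrist6.npz')['P'];Y=(P-O)@C
m=(abs(Y[...,1])<.012)&(abs(Y[...,1])>.0085)&(Y[...,2]>.008)&(Y[...,2]<.014)&(Y[...,0]>-.1)&(Y[...,0]<-.045)
print('head x range (exp -85..-49)',np.percentile(Y[m][:,0],[1,99]),m.sum())
s,Q=snap('scene','scene7'); z=Q[...,2]
m=(z>.055)&(z<.068)&(np.hypot(Q[...,0]-.558,Q[...,1]+.039)<.075);q=Q[m];print('pot',m.sum(),q.min(0),q.max(0)); 
st=env.state();print(st['force'],st['qd'].round(3))
```

```text
head x range (exp -85..-49) [-0.09941271 -0.04998698] 622
pot 4 [ 0.57033927 -0.09169412  0.05868212] [ 0.58153837 -0.08773568  0.05970571]
[-0.3706822   0.38847177  0.57226529] [ 0.002 -0.002 -0.008 -0.     0.004  0.001]
```

```bash
python3 -c "
from bench import env
print(env.finish_job())"
```

```text
the job is handed in; nothing more can be done
None
```

The claw chisel was dipped in the pot, then clipped home in the three-teeth slot and let go; I handed the job in at about 15 s, it measured within about 1 mm of home, and the hand-in gave no verdict. My last check could not see the pot properly, but I saw no sign that it was touched.

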